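Clamp a loaded tube cassette on the orbital shaker

TASK

Load the shaker: take the dark grey tube cassette with its four tubes from the bench, set it down in the nest on the shaker's platform (between the back fence and the open clamp jaw), and slide it along, gently, until its end bears against the rubber nose of the end stop. Then clamp it: push the red cam handle round with light force, without gripping it, through the hard point until it snaps over and stays there by itself, and do not lean on it once it meets its stop. Keep the tubes upright and leave everything else where it is.

Things in the scene. Friction and masses are not known exactly. Their poses are not given: they have to be found in the camera images.
- cassette_center (a point): centre, half-way up (34 mm), of the loose dark grey tube cassette: body 30 mm wide (x), 123 mm long (y), 68 mm tall (z up), foot 133 mm long; about 0.3 kg. Grasp it from above across the width at its middle, fingertips 28 to 35 mm above its underside (fence, jaw and nose will stand beside it).
- cassette: the same cassette; origin at the centre of its underside, same axes. Four capped tubes stand fixed in its outer wells, 30 and 50 mm either side of the middle, up to 92 mm above its underside; the two middle wells are empty. Its two ends are alike: either may meet the end stop.
- shaker: white orbital shaker, fixed to the bench, 214 x 226 mm (x, y), with an aluminium platform whose top is 70 mm above the bench. Origin at the centre of its underside; x points to the fence (away from the robot), y along the nest to the end stop.
- nest_home (a point): point fixed on the shaker where cassette_center lies when home; axes of shaker. The platform is 34 mm below it. The fence, 22 mm high, has its face 15 mm in +x; the open jaw leaves 10 to 19 mm of play on the -x side and will push the cassette over to the fence. Set the cassette down 8 to 20 mm short of home in y (the nest is open above and at its -y end), then slide it in +y.
- end_stop: aluminium bracket on the platform at the +y end of the nest with a rubber nose 18 mm across, centred 26 mm above the platform; origin on the platform below the nose's face, 62 mm in +y of nest_home. The nose meets the cassette's end wall. A push of 3 to 10 N seats it; never more than 30 N.
- clamp_jaw: rubber-faced jaw, 60 mm long (y), 6 to 24 mm above the platform, sprung, driven towards the fence (+x) by the cam; origin on its face at platform height. Past centre it presses the cassette with about 60 N.
- clamp_pivot (a point): vertical axis on which the handle turns, fixed on the shaker, 90 mm in -x of nest_home, at the height of the handle's bar (44 mm above the platform); axes of shaker. The guide block and eccentric under it lie within 35 mm of the axis, up to 31 mm above the platform; farther out, except towards the jaw, the space is free down to 6 mm above the platform.
- handle_grip (a point): where to push: on the axis of the red handle's round level bar (16 mm thick), 68 mm from the pivot; the bar ends 24 mm farther out. Its x axis points along the bar to the pivot. Open, it points somewhere from +y round to 0.6 rad past -x; it closes counter-clockwise seen from above, past -x (in front of the pivot), to end within 0.7 rad of -y. Push it on its clockwise side.
- clamp_handle: the red handle; origin on the pivot axis. It can be re-set on its hub, so its angle does not tell the cam's: it starts anywhere 1.3 to 2.3 rad before dead centre. Under 1 N moves it until the jaw meets the cassette; then the push rises to 4 to 8 N at the grip and falls off at dead centre, where it snaps on 0.16 rad to a hard stop and stays. Let go earlier, it springs back. Never over 20 N.
- tipbox_blue: blue box of pipette tips, 105 x 135 x 98 mm, loose on the bench; leave alone. Origin at the centre of its underside.
- beaker: white beaker, 65 mm across, 80 mm tall, loose on the bench behind the shaker; leave alone. Origin at the centre of its underside.

How it is judged:
On the way:
1. the cassette stands in the nest and is pushed home against the end stop's nose (at least 1 N) (y of cassette_center in the frame of nest_home between -0.002 and 0.002 m and z of cassette_center in the frame of nest_home between -0.003 and 0.003 m and angle between the y axis of cassette and the y axis of nest_home, either way round below 0.08 rad and x of cassette_center in the frame of nest_home between -0.021 and 0.002 m and contact force between end_stop and cassette above 1 N), for 0.02 s.
At the end, for the whole second after the job is handed in: the cassette stands flat on the platform (3 mm), home within 2 mm of the end stop and along the fence (0.08 rad), clamped by the jaw with more than 30 N, the handle let go and at rest (y of cassette_center in the frame of nest_home between -0.002 and 0.002 m and z of cassette_center in the frame of nest_home between -0.003 and 0.003 m and angle between the y axis of cassette and the y axis of nest_home, either way round below 0.08 rad and contact force between clamp_jaw and cassette above 30 N and linear speed of cassette below 0.01 m/s and angular speed of clamp_handle below 0.1 rad/s); the robot touches nothing.
It fails at once if the cassette is driven against the end stop with more than 30 N (contact force between end_stop and cassette above 30 N).
It fails at once if the handle is pressed with more than 20 N (contact force between anything else and clamp_handle above 20 N).
It fails at once if the cassette is tipped by more than 0.35 rad (angle between cassette's own z axis and vertical above 0.35 rad).
It fails at once if the tip box is moved by more than 20 mm (distance of tipbox_blue from where it was at the start of the episode above 0.02 m).
It fails at once if the beaker is moved by more than 20 mm (distance of beaker from where it was at the start of the episode above 0.02 m).
It also fails if it takes over 72 s, if anything falls off the work surface, if the arm or the gripper's body presses on something with over 40 N, if the wrist force passes 120 N, or if a joint passes its speed limit or range.

ROBOT

A 6-joint arm with a two-finger parallel gripper is mounted at the origin on a cart in front of the work surface, level with it; the furniture and walls round the work are solid. World frame = base frame: x ahead of the robot, y to its left, z up, the work surface at z = 0. Lengths are in m, angles in rad, forces in N, time in s.
With the tool pointing down it reaches from about 0.375 to 0.9 m from the base axis. Payload 3.1 kg.
Tool frame: the origin (TCP) lies on the centre line of the jaws, within the pads' length; the fingertips stand 8 mm ahead of it and the grasp point (between the pads) lies 11 mm behind it; z points along the fingers, y is the line along which they close (so a half turn about z gives the same grasp; the last joint's range is limited). The gripper opens to 85 mm and grips with 20 to 120 N. Pads are 22 mm wide; open, the fingers measure 114 mm over their backs; the gripper's body (76 mm by 85 mm) begins 54 mm behind the grasp point. The pads swing forward as they close: fully open they stand 13 mm farther back than shut.
Start: joints at [-1.395, 0.527, 1.433, -0, 1.181, -0.178], TCP at [0.217, -0.586, 0.214] pointing down, gripper open.
Joint ranges: [-3.08, 3.08], [-0.75, 2.2], [0.22, 2.44], [-1.43, 4.57], [0, 2.65], [-2.85, 2.85]. Speed limits (rad/s): [2.79, 2.79, 3.14, 3.14, 3.14, 3.14].

INTERFACE

Orientations are given as a unit quaternion [x, y, z, w].
In Python, from station import * gives the robot as it stands.
- The arm moves only by the tool play_rows, never from a script. Its argument "rows" is a list of rows, each a list of 3 entries, a list of its own where there are three numbers: the turn, a rotation vector about the tool's x, y, z in degrees, then the shift along the tool's x, y, z in mm, then the closure, from 0 (fully open) to 1 (shut). In form: [[[ax, ay, az], [dx, dy, dz], jaw], ...]. A call has 1 to 12 rows; each row shifts and turns the commanded pose from where the row before left it, along the tool's axes as they then stand; what a row does not reach is not made up. A row lasts 1/12 s, in which the tool goes at most 41.7 mm and 7.16 degrees, less where a joint would pass 70% of its speed; a pose out of reach is approached as far as the arm can. A call with a gripper value outside its range is refused whole. The fingers move at their own pace and stop on an object; "grip_force" is the grip in N (left out, the last holds). Time passes only in rows, so rows that do not move let the fingers close. It gives the time, the measured TCP pose, the force, the opening and the grip force at its end, in the units of the state.
- sense(): the state, without advancing time (a new reading comes with each control period).
- snapshot(name): name is "side" or "top"; returns (picture, depth): 384x512x3 uint8, red, green, blue; 384x512 float32, m along the optical axis (not along the pixel's ray), 0 where there is no reading.
- get_calibration(name): a dict with "vfov" (degrees; the focal length in pixels is half the picture's height over the tangent of half this angle, whatever the lens; pixels are square), "cx", "cy" (the principal point, pixels), "k1" (the pictures are not rectified: a ray, as slopes to the right and down, at radius r is drawn at 1 + k1 r^2 times it, then the intrinsics apply), "xyz" and "attitude" of the camera in the world. Camera axes: x right, y down, z forward; pixel columns grow to the right and rows downward; lengths in m; the calibration is good to about 2 mm. A picture is of the moment at which its call begins. get_calibration takes no time and is no camera call.
- sign_off(): hands the job in; it is judged then, once.
The state is a dict: "t": time; "q": joint angles; "qd": joint speeds; "tau": joint torques, N m; "tcp_pos": TCP position; "tool_rot": TCP orientation; "force": force on the tool from outside, world axes, zero at the start; "ft_torque": the same for the moment, N m; "finger_gap": opening from 0.0 (shut) to 1.0 (fully open); "gripper_force": force on a finger pad.
Only numpy, scipy, OpenCV 4.12 (cv2) and the standard library are available. Lean on these libraries where they do the work, as an engineer would, in place of code of your own. Each camera call takes 0.05 s, during which the arm holds its last target. There are 200 camera calls.

## Working session

There is one attempt and no reset: what is moved stays moved. The work goes in short steps, Python scripts to look and compute and a tool call to move; the robot and the scene stay as the last step left them, time stands still between calls to the robot, and variables do not carry over. Pictures are saved under pics/ and viewed, at most 13 in all, crops included, and the job is handed in when it is done.

Besides the shell and the picture viewer there is one more tool, called after "Call:" by a JSON object that holds its "op" and its "data". play_rows: Moves the arm, as the interface text tells. Its arguments: {"type":"object","properties":{"rows":{"type":"array","items":{"type":"array"}},"grip_force":{"type":"number"}},"required":["rows"]}

```bash
mkdir -p pics; ls; cat > h.py <<'E'
from station import *
import numpy as np, cv2
from scipy.spatial.transform import Rotation as R
def cloud(name, d, C):
    # world points for each pixel from depth
    H,W=d.shape; f=H/2/np.tan(np.radians(C["vfov"])/2)
    u,v=np.meshgrid(np.arange(W),np.arange(H))
    K=np.array([[f,0,C["cx"]],[0,f,C["cy"]],[0,0,1]])
    p=cv2.undistortPoints(np.stack([u,v],-1).reshape(-1,1,2).astype(float),K,np.array([C["k1"],0,0,0.]),None,None).reshape(H,W,2)
    P=np.dstack([p*d[...,None],d])
    return P@rot(C).T+np.array(C["xyz"])
def rot(C):
    a=np.array(C["attitude"],float)
    return a if a.shape==(3,3) else R.from_quat(a).as_matrix()
def save(name,im): cv2.imwrite("pics/"+name,im[...,::-1])
E
python3 - <<'E'
from h import *
for n in("side","top"):
    C=get_calibration(n);print(n,C)
    im,d=snapshot(n);np.savez("pics/%s0.npz"%n,im=im,d=d);save(n+"0.png",im)
    print((d==0).mean(),d.min(),d.max())
print(sense())
E
```

```text
pics
side {'vfov': 47.175396498786725, 'cx': 254.82951178029273, 'cy': 193.1366606427719, 'k1': -0.16453477375802694, 'xyz': array([0.34665826, 0.95061733, 0.84676383]), 'attitude': array([-0.09503589,  0.89099404, -0.44066616,  0.05395487])}
0.004119873046875 0.0 3.9978912
top {'vfov': 56.95511152563874, 'cx': 251.66980011542825, 'cy': 192.32941689793006, 'k1': 0.0028027404679893454, 'xyz': array([ 0.36994303, -0.023486  ,  1.04081704]), 'attitude': array([ 0.74558894, -0.65671916,  0.07605828, -0.0838583 ])}
0.004185994466145833 0.0 1.7772497
{'t': 0.1, 'q': array([-1.39451413e+00,  5.28390986e-01,  1.43375984e+00,  6.38306312e-07,
        1.18142614e+00, -1.78447581e-01]), 'qd': array([ 0.0012106 , -0.00202964, -0.00268761, -0.00052049,  0.00073595,
       -0.00058874]), 'tau': array([-3.29488657e-04, -4.43306172e+01, -1.78586304e+01, -2.51113797e-04,
        3.86669199e-03, -1.73699415e-07]), 'tcp_pos': array([ 0.21702333, -0.58538783,  0.21262515]), 'tool_rot': array([ 9.84311576e-01,  1.76436211e-01,  1.36934025e-06, -9.92152865e-04]), 'force': array([ 0.32453518,  0.18013034, -0.97469209]), 'ft_torque': array([ 0.01644629,  0.00357168, -0.05470177]), 'gripper_force': 0.0, 'finger_gap': 1.0031527435605727}
```

View pics/top0.png

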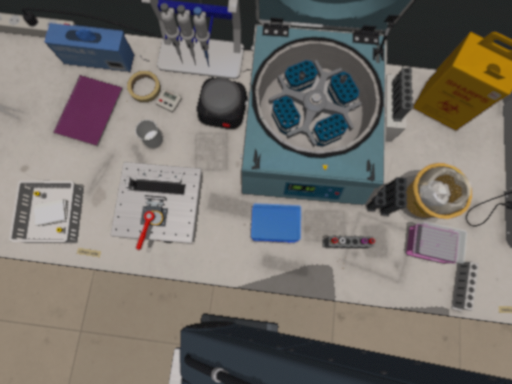

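View pics/side0.png

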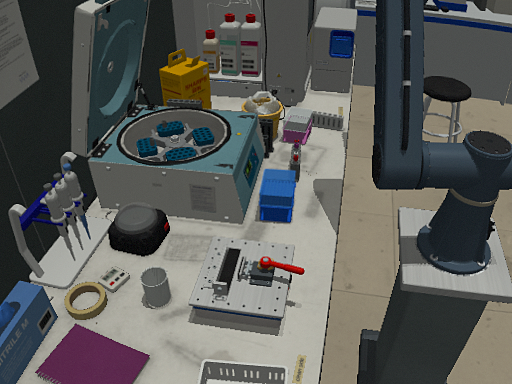

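```bash
python3 - <<'E'
from h import *
t=np.load("pics/top0.npz");s=np.load("pics/side0.npz")
P=cloud("top",t["d"],get_calibration("top"));Q=cloud("side",s["d"],get_calibration("side"))
for u,v in [(349,242),(330,241),(370,241),(275,222),(157,187),(150,216),(140,246),(120,170),(199,172),(115,236),(192,241),(150,134),(230,215)]: print("top",u,v,P[v,u].round(4))
for u,v in [(265,261),(300,271),(296,160),(230,265)]: print("side",u,v,Q[v,u].round(4))
a=cv2.resize(t["im"][155:255,100:210],None,fx=5,fy=5,interpolation=cv2.INTER_CUBIC)[:500,:550]
b=cv2.resize(s["im"][225:335,180:320],None,fx=4,fy=4,interpolation=cv2.INTER_CUBIC)
save("c0.png",cv2.resize(np.hstack([cv2.resize(a,(400,364)),cv2.resize(b,(400,364))]),(800,364)))
E
```

```text
top 349 242 [ 0.49   -0.283   0.0563]
top 330 241 [ 0.4855 -0.2295  0.0615]
top 370 241 [ 0.4957 -0.3298  0.0894]
top 275 222 [ 0.5133 -0.0716  0.0968]
top 157 187 [0.5752 0.27   0.065 ]
top 150 216 [0.4841 0.2571 0.1199]
top 140 246 [0.404  0.2678 0.1201]
top 120 170 [ 0.6275  0.4119 -0.0009]
top 199 172 [0.6334 0.1585 0.0674]
top 115 236 [0.4241 0.3582 0.0658]
top 192 241 [0.4375 0.1472 0.0618]
top 150 134 [0.7534 0.3419 0.0029]
top 230 215 [ 0.5324  0.0588 -0.003 ]
side 265 261 [0.4841 0.2674 0.1225]
side 300 271 [0.4021 0.2803 0.1209]
side 296 160 [ 0.4837 -0.2303  0.0781]
side 230 265 [0.5738 0.2489 0.0706]
```

View pics/c0.png

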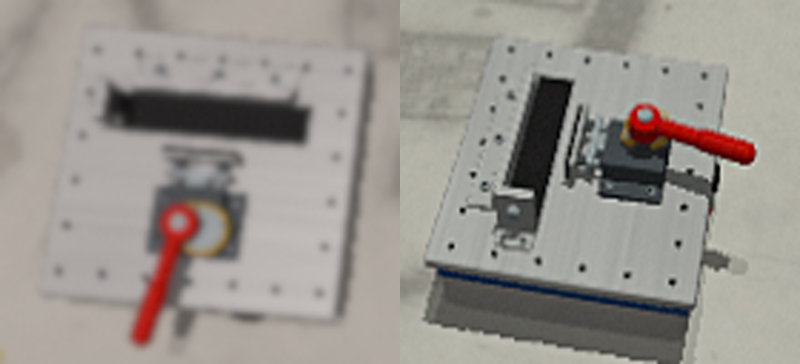

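```bash
cat >> h.py <<'E'
def plane(name, uv, z):
    C=get_calibration(name); f=192/np.tan(np.radians(C["vfov"])/2)
    K=np.array([[f,0,C["cx"]],[0,f,C["cy"]],[0,0,1]])
    p=cv2.undistortPoints(np.array(uv,float).reshape(-1,1,2),K,np.array([C["k1"],0,0,0.])).reshape(-1,2)
    r=np.c_[p,np.ones(len(p))]@rot(C).T; o=np.array(C["xyz"])
    return (o+r*((z-o[2])/r[:,2])[:,None])[:,:2]
E
python3 - <<'E'
from h import *
t=np.load("pics/top0.npz")["im"];s=np.load("pics/side0.npz")["im"]
P=cloud("top",np.load("pics/top0.npz")["d"],get_calibration("top"));Q=cloud("side",np.load("pics/side0.npz")["d"],get_calibration("side"))
def dil(m): return m
# platform: bright, height .055-.085 in top view
for n,im,X in(("top",t,P),("side",s,Q)):
    m=(abs(X[...,2]-.07)<.02)&(abs(X[...,0]-.53)<.18)&(abs(X[...,1]-.26)<.18)
    m=cv2.morphologyEx(m.astype(np.uint8),cv2.MORPH_CLOSE,np.ones((9,9)));m=cv2.morphologyEx(m,cv2.MORPH_OPEN,np.ones((5,5)))
    c=max(cv2.findContours(m,0,cv2.CHAIN_APPROX_NONE)[0],key=cv2.contourArea)
    w=plane(n,c[:,0],.07)*1000
    print(n,"platform",cv2.minAreaRect(w.astype(np.float32)), "z",np.median(X[m>0][:,2]))
    hsv=cv2.cvtColor(im,cv2.COLOR_RGB2HSV)
    near=(abs(X[...,0]-.45)<.12)&(abs(X[...,1]-.26)<.12)
    red=((hsv[...,0]<8)|(hsv[...,0]>172))&(hsv[...,1]>150)&(hsv[...,2]>70)&near
    v,u=np.nonzero(red); w=plane(n,np.c_[u,v],.114)
    print(n,"red n",len(u),"z",np.percentile(X[red][:,2],[10,50,90]).round(3))
    far=np.array([w[np.argmax(w[:,0])],w[np.argmin(w[:,0])]]);print(far.round(4))
    # axis line fit of bar portion
    b=w[(w[:,0]<.455)];l=cv2.fitLine(b.astype(np.float32),cv2.DIST_HUBER,0,.001,.001).ravel();print("bar line",l.round(4),"ang",np.degrees(np.arctan2(l[1],l[0])))
    hub=w[w[:,0]>.465];print("hub",cv2.minEnclosingCircle((hub*1000).astype(np.float32)),hub.mean(0))
    # cassette
    m=(X[...,2]>.03)&(X[...,2]<.12)&(abs(X[...,0]-.49)<.06)&(abs(X[...,1]+.28)<.11)
    pts=X[m];print(n,"cass n",len(pts),pts.mean(0),cv2.minAreaRect((pts[:,:2]*1000).astype(np.float32)),np.percentile(pts[:,2],[5,50,95]))
a=cv2.resize(t[215:270,310:390],(400,275),interpolation=cv2.INTER_CUBIC)
b=cv2.resize(s[130:185,265:320],(400,400),interpolation=cv2.INTER_CUBIC)
o=np.zeros((400,800,3),np.uint8);o[:275,:400]=a;o[:,400:]=b;save("c1.png",o)
E
```

```text
top platform ((533.4387817382812, 262.38897705078125), (213.1111602783203, 225.46176147460938), 2.294412136077881) z 0.06886444039778167
top red n 180 z [0.116 0.118 0.121]
[[0.498  0.2615]
 [0.3982 0.2764]]
bar line [ 0.9843 -0.1763  0.4235  0.2701] ang -10.154395
hub ((481.62835693359375, 263.6609802246094), 16.557376861572266) [0.48096674 0.26232752]
top cass n 533 [ 0.48999321 -0.28154299  0.06738396] ((491.4553527832031, -284.4797058105469), (29.866456985473633, 122.93843078613281), 6.851778030395508) [0.03942369 0.06583172 0.09117032]
side platform ((534.394775390625, 268.2500915527344), (214.248779296875, 234.5118408203125), 2.6168336868286133) z 0.0705922656425419
side red n 264 z [0.114 0.119 0.122]
[[0.4976 0.2586]
 [0.3956 0.2756]]
bar line [ 0.9871 -0.16    0.4261  0.2684] ang -9.208657
hub ((482.62811279296875, 261.7439880371094), 18.35422706604004) [0.48186122 0.26406719]
side cass n 281 [ 0.49044479 -0.2643388   0.06841138] ((492.9370422363281, -283.03717041015625), (30.333908081054688, 128.27188110351562), 6.092247009277344) [0.040673   0.06699723 0.09177406]
```

View pics/c1.png

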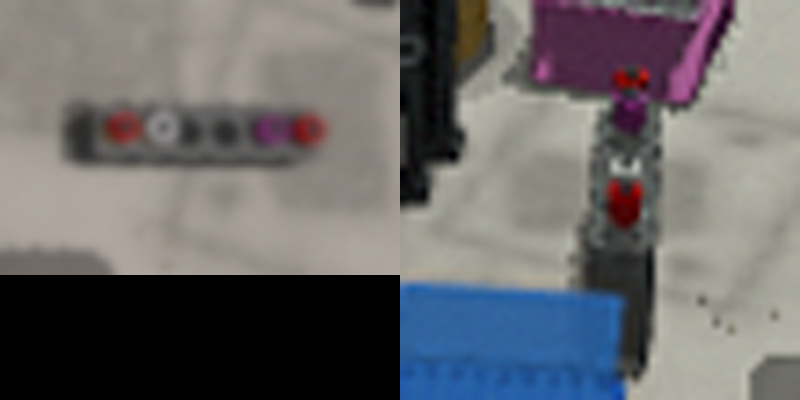

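```bash
python3 - <<'E'
from h import *
t=np.load("pics/top0.npz")["im"];s=np.load("pics/side0.npz")["im"]
P=cloud("top",np.load("pics/top0.npz")["d"],get_calibration("top"));Q=cloud("side",np.load("pics/side0.npz")["d"],get_calibration("side"))
c=plane("top",[(334.4,240.0),(342.6,240.0),(363.6,240.2),(371.4,240.4)],.092);print(c.round(4),c.mean(0));d=c[0]-c[3];print("yaw",np.degrees(np.arctan2(-d[0],d[1])),np.linalg.norm(d))
for n,im,X in(("top",t,P),("side",s,Q)):
    m=(im.max(2)<60)&(abs(X[...,0]-.57)<.03)&(abs(X[...,1]-.26)<.09)
    k,lab,st,_=cv2.connectedComponentsWithStats(m.astype(np.uint8));i=1+st[1:,4].argmax();v,u=np.nonzero(lab==i)
    w=plane(n,np.c_[u,v],.07)*1000;print(n,"strip",cv2.minAreaRect(w.astype(np.float32)),"z",np.median(X[lab==i][:,2]))
    # in shaker frame about provisional home
    h=np.array([.5715,.266]);y=np.radians(2.4);A=np.array([[np.cos(y),np.sin(y)],[-np.sin(y),np.cos(y)]])
    L=np.dstack([(X[...,:2]-h)@A.T,X[...,2]-.07])*1000
    e=L[(abs(L[...,0])<35)&(L[...,1]>40)&(L[...,1]<110)&(L[...,2]>15)&(L[...,2]<60)];print(n,"endstop pts",len(e),e.min(0).round(),e.max(0).round(),np.median(e,0).round(1))
    f=L[(abs(L[...,1])<50)&(L[...,0]>8)&(L[...,0]<40)&(L[...,2]>16)&(L[...,2]<40)];print(n,"fence pts",len(f),np.percentile(f[:,0],[2,50,98]) if len(f) else 0)
    f=L[(abs(L[...,1])<50)&(L[...,0]<-10)&(L[...,0]>-50)&(L[...,2]>16)&(L[...,2]<30)];print(n,"jaw pts",len(f),np.percentile(f[:,0],[2,50,98]) if len(f) else 0,np.percentile(f[:,1],[2,50,98]) if len(f) else 0)
E
```

```text
[[ 0.486  -0.2345]
 [ 0.4888 -0.2563]
 [ 0.4954 -0.3119]
 [ 0.4975 -0.3326]] [ 0.49191105 -0.28383286]
yaw 6.644292363116731 0.09876099249729653
top strip ((575.9026489257812, 270.37200927734375), (25.924942016601562, 152.66810607910156), 2.263023853302002) z 0.06889951311524001
top endstop pts 114 [-12.  41.  16.] [26. 84. 41.] [ 3.9 70.1 30.3]
top fence pts 108 [17.62940678 21.10257109 26.19702475]
top jaw pts 115 [-48.56183964 -34.22990852 -26.85981382] [-28.39596763  -2.16205796  25.38744958]
side strip ((577.1497192382812, 262.996826171875), (33.78168869018555, 143.35238647460938), 2.3223085403442383) z 0.07078047561158274
side endstop pts 175 [-13.  42.  15.] [25. 86. 41.] [ 3.4 77.3 30. ]
side fence pts 124 [17.09549138 21.07154717 26.89527796]
side jaw pts 155 [-49.14421091 -33.23529105 -25.85500515] [-29.96385715   1.19614838  28.37613188]
```

Call:
{"op": "play_rows", "data": {"rows": [[[0,0,-6.94],[0,0,0],0],[[0,0,-6.94],[0,0,0],0],[[0,0,-6.94],[0,0,0],0],[[0,0,-6.94],[0,0,0],0],[[0,0,-6.94],[0,0,0],0],[[0,0,-6.94],[0,0,0],0],[[0,0,-6.94],[0,0,0],0],[[0,0,-6.94],[0,0,0],0],[[0,0,-6.94],[0,0,0],0],[[0,0,-6.94],[0,0,0],0],[[0,0,-6.94],[0,0,0],0],[[0,0,0],[0,0,0],0]], "grip_force": 40}}

```text
t: 1.1
tcp_pos: [0.2171, -0.5857, 0.213]
tool_rot: [0.664, 0.748, 0.0, -0.0]
force: [0.9, -0.2, -0.1]
finger_gap: 0.997
gripper_force: 0.0
```

Call:
{"op": "play_rows", "data": {"rows": [[[0,0,0],[12,14,0],0],[[0,0,0],[24,27,0],0],[[0,0,0],[24,27,0],0],[[0,0,0],[24,28,0],0],[[0,0,0],[24,28,0],0],[[0,0,0],[24,28,0],0],[[0,0,0],[24,28,0],0],[[0,0,0],[24,28,0],0],[[0,0,0],[24,28,0],0],[[0,0,0],[24,27,0],0],[[0,0,0],[24,27,0],0],[[0,0,0],[16,18,0],0]]}}

```text
t: 2.1
tcp_pos: [0.4935, -0.28, 0.2134]
tool_rot: [0.665, 0.747, 0.001, -0.001]
force: [0.7, 0.0, -1.3]
finger_gap: 1.002
gripper_force: 0.0
```

```bash
cat >> h.py <<'E'
def go(x,y,yaw_deg):
    "offset to target in tool axes (mm, deg)"
    s=sense();M=R.from_quat(s["tool_rot"]).as_matrix();p=s["tcp_pos"]
    e=np.array([x,y,p[2]])-p
    print("t",round(s["t"],2),"tcp",p.round(4),"toolx yaw",np.degrees(np.arctan2(M[1,0],M[0,0])).round(2),"tilt",np.degrees(np.arccos(-M[2,2])).round(2),"gap",round(s["finger_gap"],3),"F",s["force"].round(2),"gf",s["gripper_force"])
    print(" need tool shift mm",(M.T@e*1000).round(1)," rz",-(yaw_deg-np.degrees(np.arctan2(M[1,0],M[0,0]))).round(2))
E
python3 -c "
from h import *
go(.492,-.284,96.6)"
```

```text
t 2.1 tcp [ 0.4935 -0.28    0.2134] toolx yaw 96.61 tilt 0.1 gap 1.002 F [ 0.71  0.02 -1.25] gf 0.0
 need tool shift mm [-3.8 -2.  -0. ]  rz 0.01
```

Call:
{"op": "play_rows", "data": {"rows": [[[0,0,0],[-3.8,-2,10],0],[[0,0,0],[0,0,25],0],[[0,0,0],[0,0,30],0],[[0,0,0],[0,0,30],0],[[0,0,0],[0,0,30],0],[[0,0,0],[0,0,25],0],[[0,0,0],[0,0,15],0],[[0,0,0],[0,0,9],0],[[0,0,0],[0,0,0],0.3],[[0,0,0],[0,0,0],0.5],[[0,0,0],[0,0,0],0.7],[[0,0,0],[0,0,0],0.8]]}}

```text
t: 3.1
tcp_pos: [0.4912, -0.2888, 0.0409]
tool_rot: [0.665, 0.747, -0.0, 0.001]
force: [-0.5, -0.4, -0.1]
finger_gap: 0.452
gripper_force: 0.0
```

Call:
{"op": "play_rows", "data": {"rows": [[[0,0,0],[0,0,0],1],[[0,0,0],[0,0,0],1],[[0,0,0],[0,0,0],1],[[0,0,0],[0,0,0],1],[[0,0,0],[0,0,0],1],[[0,0,0],[0,0,0],1]]}}

```text
t: 3.6
tcp_pos: [0.4915, -0.2889, 0.0411]
tool_rot: [0.665, 0.747, 0.0, 0.002]
force: [0.3, 1.1, 6.1]
finger_gap: 0.337
gripper_force: 40.3
```

```bash
python3 -c "
from h import *
go(.492,-.284,96.6)"
```

```text
t 3.6 tcp [ 0.4915 -0.2889  0.0411] toolx yaw 96.65 tilt 0.2 gap 0.337 F [0.25 1.07 6.08] gf 40.31395963160321
 need tool shift mm [ 4.8  1.  -0. ]  rz 0.05
```

Call:
{"op": "play_rows", "data": {"rows": [[[0,0,0],[0,0,-5],1],[[0,0,0],[0,0,-10],1],[[0,0,0],[0,0,-15],1],[[0,0,0],[0,0,-20],1],[[0,0,0],[0,0,-20],1],[[0,0,0],[0,0,-20],1],[[0,0,0],[0,0,-20],1],[[0,0,1.1],[0,0,-20],1],[[0,0,1.1],[0,0,-20],1],[[0,0,1.1],[0,0,-10],1],[[0,0,1],[0,0,-5],1],[[0,0,0],[0,0,0],1]]}}

```text
t: 4.6
tcp_pos: [0.4905, -0.2883, 0.2055]
tool_rot: [0.693, 0.721, -0.0, 0.001]
force: [-0.1, -0.1, -3.0]
finger_gap: 0.34
gripper_force: 39.8
```

```bash
python3 -c "
from h import *
go(.5678,.247,92.3)"
```

```text
t 4.6 tcp [ 0.4905 -0.2883  0.2055] toolx yaw 92.33 tilt 0.1 gap 0.34 F [-0.09 -0.13 -3.01] gf 39.81252687983215
 need tool shift mm [ 5.317e+02  9.900e+01 -5.000e-01]  rz 0.03
```

Call:
{"op": "play_rows", "data": {"rows": [[[0,0,0],[8,1.5,0],1],[[0,0,0],[16,3,0],1],[[0,0,0],[24,4.5,0],1],[[0,0,0],[24,4.5,0],1],[[0,0,0],[24,4.5,0],1],[[0,0,0],[24,4.5,0],1],[[0,0,0],[24,4.5,0],1],[[0,0,0],[24,4.5,0],1],[[0,0,0],[24,4.5,0],1],[[0,0,0],[24,4.5,0],1],[[0,0,0],[24,4.5,0],1],[[0,0,0],[24,4.5,0],1]]}}

```text
t: 5.6
tcp_pos: [0.5275, -0.0202, 0.2028]
tool_rot: [0.692, 0.722, -0.001, -0.002]
force: [-0.1, 0.3, -2.5]
finger_gap: 0.337
gripper_force: 39.8
```

Call:
{"op": "play_rows", "data": {"rows": [[[0,0,0],[24,4.5,0],1],[[0,0,0],[24,4.5,0],1],[[0,0,0],[24,4.5,0],1],[[0,0,0],[24,4.5,0],1],[[0,0,0],[24,4.5,0],1],[[0,0,0],[24,4.5,0],1],[[0,0,0],[24,4.5,0],1],[[0,0,0],[24,4.5,0],1],[[0,0,0],[24,4.5,0],1],[[0,0,0],[20,3.5,0],1],[[0,0,0],[11,2,0],1],[[0,0,0],[0,0,0],1]]}}

```text
t: 6.6
tcp_pos: [0.5635, 0.2287, 0.2029]
tool_rot: [0.691, 0.723, -0.001, -0.001]
force: [-0.2, 0.5, -2.4]
finger_gap: 0.336
gripper_force: 39.8
```

Call:
{"op": "play_rows", "data": {"rows": [[[0,0,0],[0,0,0],1],[[0,0,0],[0,0,0],1]]}}

```text
t: 6.77
tcp_pos: [0.5639, 0.2254, 0.2037]
tool_rot: [0.692, 0.721, -0.001, -0.0]
force: [-0.7, -1.0, -3.0]
finger_gap: 0.337
gripper_force: 39.8
```

```bash
python3 - <<'E'
from h import *
go(.5678,.247,92.3)
o=[]
for n in("top","side"):
    im,d=snapshot(n);np.savez("pics/%s1.npz"%n,im=im,d=d)
    c=im[140:260,80:240] if n=="top" else im[180:335,150:350]
    o.append(cv2.resize(c,(400,300 if n=="top" else 310),interpolation=cv2.INTER_CUBIC)[:300])
    X=cloud(n,d,get_calibration(n))
    m=(X[...,2]>.215)&(X[...,2]<.27)&(abs(X[...,0]-.57)<.03)&(abs(X[...,1]-.25)<.08)
    hsv=cv2.cvtColor(im,cv2.COLOR_RGB2HSV);m&=(hsv[...,1]>100);print(n,m.sum(),X[m].mean(0) if m.any() else 0)
save("c2.png",np.hstack(o))
E
```

```text
t 6.77 tcp [0.5639 0.2254 0.2037] toolx yaw 92.35 tilt 0.13 gap 0.337 F [-0.7  -1.02 -3.05] gf 39.80566306505352
 need tool shift mm [21.5  4.7 -0. ]  rz 0.05
top 77 [0.5619473  0.18381768 0.24986857]
side 113 [0.5646238  0.2493121  0.24930754]
```

View pics/c2.png

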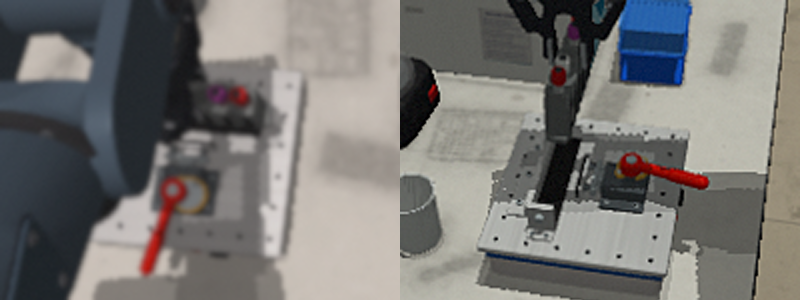

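Call:
{"op": "play_rows", "data": {"rows": [[[0,0,0],[11,2.7,0],1],[[0,0,0],[10.5,2,0],1],[[0,0,0],[0,0,10],1],[[0,0,0],[0,0,18],1],[[0,0,0],[0,0,18],1],[[0,0,0],[0,0,16],1],[[0,0,0],[0,0,10],1],[[0,0,0],[0,0,6],1],[[0,0,0],[0,0,4],1],[[0,0,0],[0,0,3],1],[[0,0,0],[0,0,2],1],[[0,0,0],[0,0,0],1]]}}

```text
t: 7.87
tcp_pos: [0.5688, 0.2482, 0.1178]
tool_rot: [0.692, 0.722, 0.0, 0.0]
force: [0.7, -0.7, -2.7]
finger_gap: 0.336
gripper_force: 39.8
```

```bash
python3 - <<'E'
from h import *
go(.5678,.247,92.3)
im,d=snapshot("side");np.savez("pics/side2.npz",im=im,d=d)
save("c3.png",cv2.resize(im[190:320,180:310],(700,600),interpolation=cv2.INTER_CUBIC))
E
```

```text
t 7.87 tcp [0.5688 0.2482 0.1178] toolx yaw 92.37 tilt 0.04 gap 0.336 F [ 0.72 -0.67 -2.73] gf 39.785491274669766
 need tool shift mm [-1.1 -1.  -0. ]  rz 0.07
```

View pics/c3.png

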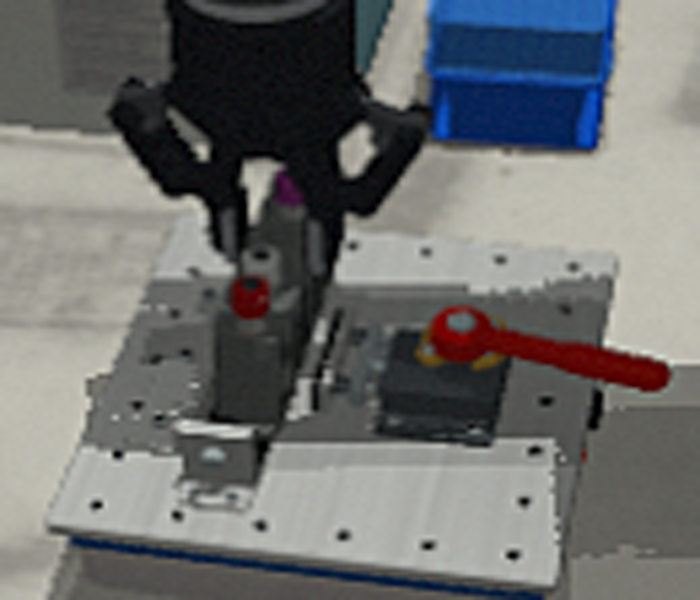

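Call:
{"op": "play_rows", "data": {"rows": [[[0,0,0],[0,0,2],1],[[0,0,0],[0,0,1.5],1],[[0,0,0],[0,0,1],1],[[0,0,0],[0,0,1],1],[[0,0,0],[0,0,0],1]]}}

```text
t: 8.33
tcp_pos: [0.5684, 0.2481, 0.1119]
tool_rot: [0.692, 0.722, -0.0, -0.0]
force: [0.5, -0.1, -2.2]
finger_gap: 0.333
gripper_force: 39.8
```

Call:
{"op": "play_rows", "data": {"rows": [[[0,0,0],[0,0,0.5],1],[[0,0,0],[0,0,0.5],1],[[0,0,0],[0,0,0],1]]}}

```text
t: 8.58
tcp_pos: [0.5686, 0.2481, 0.1112]
tool_rot: [0.692, 0.722, 0.0, 0.0]
force: [-1.2, 0.3, -1.2]
finger_gap: 0.337
gripper_force: 39.9
```

Call:
{"op": "play_rows", "data": {"rows": [[[0,0,0],[0,0,0.5],1],[[0,0,0],[0,0,0],1],[[0,0,0],[0,0,0],1]]}}

```text
t: 8.83
tcp_pos: [0.5687, 0.2482, 0.1111]
tool_rot: [0.692, 0.722, 0.0, 0.0]
force: [-0.8, -0.2, 1.8]
finger_gap: 0.337
gripper_force: 40.3
```

Call:
{"op": "play_rows", "data": {"rows": [[[0,0,0],[0,0,0.4],1],[[0,0,0],[0,0,0],1],[[0,0,0],[0,0,0],1]]}}

```text
t: 9.08
tcp_pos: [0.5687, 0.2482, 0.111]
tool_rot: [0.692, 0.722, 0.0, 0.0]
force: [-1.6, 0.6, 5.0]
finger_gap: 0.34
gripper_force: 40.6
```

Call:
{"op": "play_rows", "data": {"rows": [[[0,0,0],[0,0,-0.6],1],[[0,0,0],[1,0,0],1],[[0,0,0],[1.5,0,0],1],[[0,0,0],[1.5,0,0],1],[[0,0,0],[1,0,0],1],[[0,0,0],[1,0,0],1],[[0,0,0],[0,0,0],1]]}}

```text
t: 9.67
tcp_pos: [0.5689, 0.2541, 0.1111]
tool_rot: [0.692, 0.722, 0.0, 0.001]
force: [0.8, -3.3, 4.8]
finger_gap: 0.337
gripper_force: 40.7
```

Call:
{"op": "play_rows", "data": {"rows": [[[0,0,0],[0.5,0,0],1],[[0,0,0],[0.5,0,0],1],[[0,0,0],[0.5,0,0],1],[[0,0,0],[0,0,0],1]]}}

```text
t: 10.0
tcp_pos: [0.5688, 0.2555, 0.1111]
tool_rot: [0.692, 0.722, 0.0, 0.001]
force: [0.7, -4.2, 4.5]
finger_gap: 0.337
gripper_force: 40.7
```

Call:
{"op": "play_rows", "data": {"rows": [[[0,0,0],[0.5,0,0],1],[[0,0,0],[0.5,0,0],1],[[0,0,0],[0.5,0,0],1],[[0,0,0],[0,0,0],1]]}}

```text
t: 10.33
tcp_pos: [0.5687, 0.257, 0.1111]
tool_rot: [0.692, 0.722, 0.0, 0.001]
force: [0.7, -3.9, 6.0]
finger_gap: 0.342
gripper_force: 40.7
```

Call:
{"op": "play_rows", "data": {"rows": [[[0,0,0],[0.5,0,-0.5],1],[[0,0,0],[0.5,0,0],1],[[0,0,0],[0.5,0,0],1],[[0,0,0],[0,0,0],1]]}}

```text
t: 10.67
tcp_pos: [0.5682, 0.2588, 0.1111]
tool_rot: [0.692, 0.722, 0.0, 0.0]
force: [0.0, -3.2, 2.4]
finger_gap: 0.336
gripper_force: 40.4
```

Call:
{"op": "play_rows", "data": {"rows": [[[0,0,0],[0.5,0,0],1],[[0,0,0],[0.5,0,0],1],[[0,0,0],[0,0,0],1]]}}

```text
t: 10.92
tcp_pos: [0.568, 0.2598, 0.1111]
tool_rot: [0.692, 0.722, -0.0, -0.0]
force: [0.5, -2.1, 2.8]
finger_gap: 0.337
gripper_force: 40.4
```

Call:
{"op": "play_rows", "data": {"rows": [[[0,0,0],[0.5,0,0],1],[[0,0,0],[0.5,0,0],1],[[0,0,0],[0,0,0],1]]}}

```text
t: 11.17
tcp_pos: [0.5678, 0.2607, 0.1111]
tool_rot: [0.692, 0.722, -0.0, -0.0]
force: [0.6, -2.2, 2.0]
finger_gap: 0.338
gripper_force: 40.3
```

Call:
{"op": "play_rows", "data": {"rows": [[[0,0,0],[0.5,0,0],1],[[0,0,0],[0.3,0,0],1],[[0,0,0],[0,0,0],1]]}}

```text
t: 11.42
tcp_pos: [0.5677, 0.2615, 0.1111]
tool_rot: [0.692, 0.722, -0.0, -0.0]
force: [-0.2, -2.0, 1.7]
finger_gap: 0.339
gripper_force: 40.3
```

Call:
{"op": "play_rows", "data": {"rows": [[[0,0,0],[0.5,0,0],1],[[0,0,0],[0.3,0,0],1],[[0,0,0],[0,0,0],1]]}}

```text
t: 11.67
tcp_pos: [0.5677, 0.2623, 0.1111]
tool_rot: [0.692, 0.722, -0.0, -0.0]
force: [-0.2, -2.0, 1.8]
finger_gap: 0.34
gripper_force: 40.3
```

Call:
{"op": "play_rows", "data": {"rows": [[[0,0,0],[0.5,0,0],1],[[0,0,0],[0.3,0,0],1],[[0,0,0],[0,0,0],1]]}}

```text
t: 11.92
tcp_pos: [0.5677, 0.2624, 0.1111]
tool_rot: [0.692, 0.722, -0.001, 0.0]
force: [-0.5, -4.8, 2.2]
finger_gap: 0.338
gripper_force: 40.3
```

Call:
{"op": "play_rows", "data": {"rows": [[[0,0,0],[0.4,0,0],1],[[0,0,0],[0,0,0],1],[[0,0,0],[0,0,0],1]]}}

```text
t: 12.17
tcp_pos: [0.5677, 0.2624, 0.1111]
tool_rot: [0.692, 0.722, -0.001, 0.0]
force: [-0.1, -4.8, 2.6]
finger_gap: 0.338
gripper_force: 40.3
```

Call:
{"op": "play_rows", "data": {"rows": [[[0,0,0],[0.5,0,0],1],[[0,0,0],[0,0,0],1],[[0,0,0],[0,0,0],1]]}}

```text
t: 12.42
tcp_pos: [0.5677, 0.2624, 0.1112]
tool_rot: [0.692, 0.722, -0.001, 0.001]
force: [0.2, -7.2, 2.5]
finger_gap: 0.339
gripper_force: 40.3
```

Call:
{"op": "play_rows", "data": {"rows": [[[0,0,0],[0.5,0,0],1],[[0,0,0],[0,0,0],1],[[0,0,0],[0,0,0],1]]}}

```text
t: 12.67
tcp_pos: [0.5677, 0.2624, 0.1112]
tool_rot: [0.692, 0.722, -0.002, 0.001]
force: [-0.2, -8.1, 2.8]
finger_gap: 0.339
gripper_force: 40.4
```

Call:
{"op": "play_rows", "data": {"rows": [[[0,0,0],[0,0,0],0.6],[[0,0,0],[0,0,0],0.5],[[0,0,0],[0,0,0],0.4],[[0,0,0],[0,0,0],0.4],[[0,0,0],[0,0,-8],0.4],[[0,0,0],[0,0,-15],0.4],[[0,0,0],[0,0,-25],0.4],[[0,0,0],[0,0,-30],0.4],[[0,0,0],[0,0,-30],0.4],[[0,0,0],[0,0,-20],0.4],[[0,0,0],[0,0,-10],0.4],[[0,0,0],[0,0,0],0.4]]}}

```text
t: 13.67
tcp_pos: [0.5694, 0.2652, 0.2526]
tool_rot: [0.692, 0.722, 0.003, 0.002]
force: [0.2, 0.5, 0.2]
finger_gap: 0.601
gripper_force: 0.0
```

```bash
python3 - <<'E'
from h import *
go(.5677,.2624,92.3)
im,d=snapshot("side");np.savez("pics/side3.npz",im=im,d=d)
save("c4.png",cv2.resize(im[190:320,180:310],(700,600),interpolation=cv2.INTER_CUBIC))
X=cloud("side",d,get_calibration("side"))
m=(X[...,2]>.12)&(X[...,2]<.17)&(abs(X[...,0]-.57)<.03)&(abs(X[...,1]-.265)<.1)
h=np.array([.5715,.266]);y=np.radians(2.4);A=np.array([[np.cos(y),np.sin(y)],[-np.sin(y),np.cos(y)]])
L=(X[...,:2]-h)@A.T*1000; print(m.sum(),np.percentile(L[m],[2,98],axis=0),X[m][:,2].max())
E
```

```text
t 13.67 tcp [0.5694 0.2652 0.2526] toolx yaw 92.39 tilt 0.38 gap 0.601 F [0.19 0.53 0.18] gf 0.0
 need tool shift mm [-2.7 -1.8 -0. ]  rz 0.09
629 [[-16.89673513 -53.33617339]
 [ 11.15784251  60.75459594]] 0.16651851987591093
```

View pics/c4.png

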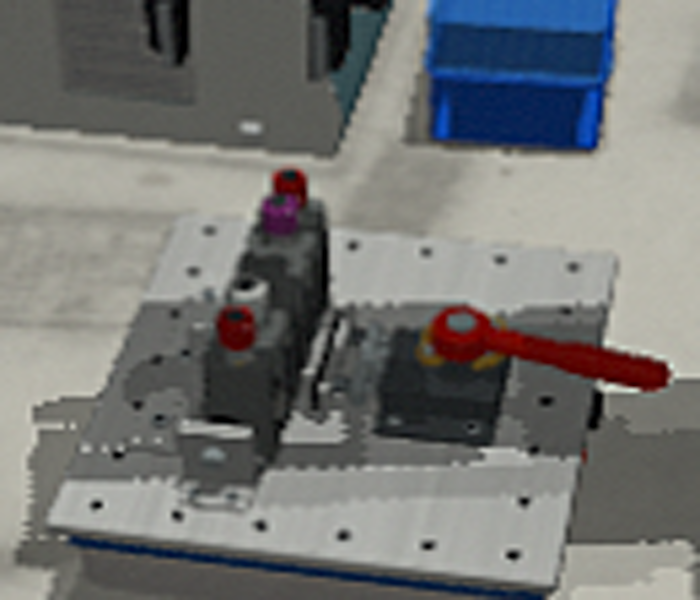

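Call:
{"op": "play_rows", "data": {"rows": [[[0,0,6.05],[0,0,0],1],[[0,0,6.05],[0,0,0],1],[[0,0,0],[0,0,0],1],[[0,0,0],[0,0,0],1]]}}

```text
t: 14.05
tcp_pos: [0.5667, 0.2641, 0.2472]
tool_rot: [0.764, 0.646, -0.002, -0.001]
force: [-0.7, 0.8, -0.2]
finger_gap: 0.037
gripper_force: 0.0
```

```bash
python3 -c "
from h import *
go(.4206,.3045,80.3)"
```

```text
t 14.05 tcp [0.5667 0.2641 0.2472] toolx yaw 80.42 tilt 0.22 gap 0.037 F [-0.71  0.81 -0.2 ] gf 0.0
 need tool shift mm [  15.5 -150.8    0.5]  rz 0.12
```

Call:
{"op": "play_rows", "data": {"rows": [[[0,0,0],[1.5,-10,0],1],[[0,0,0],[2,-20,0],1],[[0,0,0],[3,-30,0],1],[[0,0,0],[3,-30,0],1],[[0,0,0],[3,-30,0],1],[[0,0,0],[2,-20,0],1],[[0,0,0],[1,-11,0],1],[[0,0,0],[0,0,10],1],[[0,0,0],[0,0,20],1],[[0,0,0],[0,0,20],1],[[0,0,0],[0,0,10],1],[[0,0,0],[0,0,0],1]]}}

```text
t: 15.05
tcp_pos: [0.4209, 0.3041, 0.1863]
tool_rot: [0.765, 0.644, -0.003, -0.001]
force: [-0.3, -1.5, -0.5]
finger_gap: 0.001
gripper_force: 0.0
```

```bash
python3 -c "
from h import *
go(.4206,.3045,80.3)"
```

```text
t 15.05 tcp [0.4209 0.3041 0.1863] toolx yaw 80.25 tilt 0.31 gap 0.001 F [-0.31 -1.49 -0.51] gf 0.0
 need tool shift mm [ 0.3 -0.3  0. ]  rz -0.05
```

Descend the remaining 80 mm and look.

Call:
{"op": "play_rows", "data": {"rows": [[[0,0,0],[0,0,15],1],[[0,0,0],[0,0,20],1],[[0,0,0],[0,0,20],1],[[0,0,0],[0,0,15],1],[[0,0,0],[0,0,8],1],[[0,0,0],[0,0,2],1],[[0,0,0],[0,0,0],1]]}}

```text
t: 15.63
tcp_pos: [0.4223, 0.3052, 0.1092]
tool_rot: [0.765, 0.644, 0.0, 0.0]
force: [-1.2, -0.3, 0.2]
finger_gap: 0.004
gripper_force: 0.0
```

```bash
cat >> h.py <<'E'
PIV=np.array([.4825,.2635])
def ang():
    "handle angle about the pivot from red pixels in both views, and tool offset to the bar"
    s=sense();M=R.from_quat(s["tool_rot"]).as_matrix()
    for n in("top","side"):
        im,d=snapshot(n);X=cloud(n,d,get_calibration(n));hsv=cv2.cvtColor(im,cv2.COLOR_RGB2HSV)
        red=((hsv[...,0]<8)|(hsv[...,0]>172))&(hsv[...,1]>130)&(hsv[...,2]>50)&(X[...,2]<.135)&(X[...,2]>.09)
        v,u=np.nonzero(red)
        if len(u)==0: print(n,0);continue
        w=plane(n,np.c_[u,v],.116);w=w[np.linalg.norm(w-PIV,axis=1)<.11]
        b=w[np.linalg.norm(w-PIV,axis=1)>.03]-PIV
        if len(b)<3: print(n,"few");continue
        b=b.mean(0);print(n,len(w),"angle",np.degrees(np.arctan2(b[1],b[0])).round(1)%360,"rmax",np.linalg.norm(w-PIV,axis=1).max().round(3))
    c=M.T@np.r_[PIV-s["tcp_pos"][:2],0]*1000
    print("t",s["t"],"pivot in tool",c.round(1),"tool theta",(np.degrees(np.arctan2(M[1,0],M[0,0]))+90)%360,"tcp",s["tcp_pos"].round(4),"F tool",(M.T@s["force"]).round(1))
    return im
E
python3 - <<'E'
from h import *
im=ang();save("c5.png",cv2.resize(im[190:320,200:360],(740,600),interpolation=cv2.INTER_CUBIC))
E
```

```text
top 199 angle 174.1 rmax 0.1
side 191 angle 171.2 rmax 0.089
t 15.6333 pivot in tool [-30.9  66.4   0. ] tool theta 170.2544299040453 tcp [0.4223 0.3052 0.1092] F tool [-0.5 -1.1 -0.2]
```

View pics/c5.png

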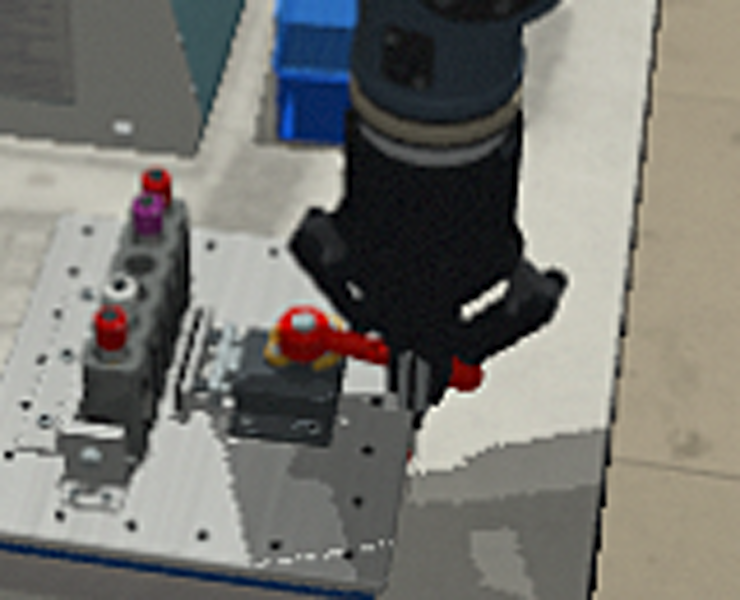

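Call:
{"op": "play_rows", "data": {"rows": [[[0,0,0],[-2,-0.5,2],1],[[0,0,0],[-3,-0.5,0],1],[[0,0,0],[-2,0,0],1],[[0,0,0],[-2,0,0],1],[[0,0,0],[-1,0,0],1],[[0,0,0],[-1,0,0],1],[[0,0,0],[-1,0,0],1],[[0,0,0],[0,0,0],1]]}}

```text
t: 16.4
tcp_pos: [0.4186, 0.2933, 0.1073]
tool_rot: [0.765, 0.645, -0.0, 0.0]
force: [0.6, -0.1, -0.8]
finger_gap: -0.001
gripper_force: 0.0
```

```bash
python3 -c "
from h import *
ang()"
```

```text
top 201 angle 174.3 rmax 0.1
side 186 angle 171.1 rmax 0.089
t 16.4 pivot in tool [-18.6  68.   -0. ] tool theta 170.2617282092691 tcp [0.4186 0.2933 0.1073] F tool [-0.   0.6  0.8]
```

Call:
{"op": "play_rows", "data": {"rows": [[[0,0,-1.5],[-1.8,-0.4,0],1],[[0,0,-3],[-3.6,-0.9,0],1],[[0,0,-3],[-3.6,-0.9,0],1],[[0,0,-3],[-3.6,-0.9,0],1],[[0,0,-3],[-3.6,-0.9,0],1],[[0,0,-3],[-3.6,-0.9,0],1],[[0,0,0],[0,0,0],1],[[0,0,0],[0,0,0],1]]}}

```text
t: 17.17
tcp_pos: [0.4128, 0.2741, 0.1072]
tool_rot: [0.665, 0.747, 0.0, -0.0]
force: [-0.0, -0.7, 0.4]
finger_gap: -0.001
gripper_force: 0.0
```

```bash
python3 -c "
from h import *
ang()"
```

```text
top 152 angle 175.3 rmax 0.1
side 262 angle 170.4 rmax 0.089
t 17.1667 pivot in tool [-18.6  68.    0. ] tool theta 186.67721461199775 tcp [0.4128 0.2741 0.1072] F tool [-0.7 -0.1 -0.4]
```

```bash
python3 - <<'E'
from h import *
im,d=snapshot("side");t,_=snapshot("top")
a=cv2.resize(im[200:330,220:350],(400,400),interpolation=cv2.INTER_CUBIC);b=cv2.resize(t[170:270,90:190],(400,400),interpolation=cv2.INTER_CUBIC)
save("c6.png",np.hstack([a,b]))
E
```

```text
(no output)
```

View pics/c6.png

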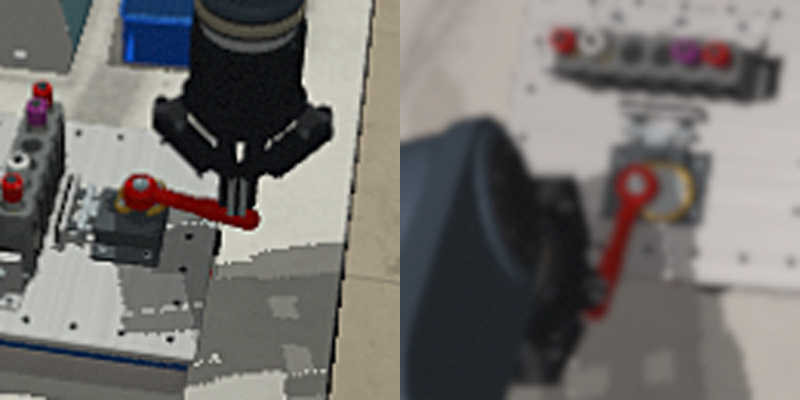

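```bash
python3 - <<'E'
from h import *
np.set_printoptions(linewidth=200)
s=sense();print(s["tcp_pos"],s["finger_gap"],s["force"])
im,d=snapshot("side");X=cloud("side",d,get_calibration("side"));hsv=cv2.cvtColor(im,cv2.COLOR_RGB2HSV)
# crop px: u=220+px*130/400, v=200+py*130/400
for v in range(256,278,2):
    u=220+int(237*130/400)
    print(v,[(tuple((X[v,k]*1000).astype(int)),"R" if hsv[v,k,1]>130 else "-") for k in (u-8,u-3,u,u+3,u+6)])
E
```

```text
[0.41286262 0.27427478 0.10722997] 0.0016704442464377588 [ 0.33474924  0.07985427 -0.1037403 ]
256 [((np.int64(439), np.int64(188), np.int64(69)), '-'), ((np.int64(416), np.int64(286), np.int64(171)), '-'), ((np.int64(411), np.int64(276), np.int64(162)), '-'), ((np.int64(404), np.int64(285), np.int64(172)), '-'), ((np.int64(397), np.int64(285), np.int64(173)), '-')]
258 [((np.int64(438), np.int64(195), np.int64(69)), '-'), ((np.int64(416), np.int64(286), np.int64(165)), '-'), ((np.int64(410), np.int64(281), np.int64(161)), '-'), ((np.int64(404), np.int64(283), np.int64(164)), '-'), ((np.int64(398), np.int64(277), np.int64(160)), '-')]
260 [((np.int64(437), np.int64(202), np.int64(70)), '-'), ((np.int64(416), np.int64(284), np.int64(157)), '-'), ((np.int64(409), np.int64(285), np.int64(159)), '-'), ((np.int64(404), np.int64(279), np.int64(154)), '-'), ((np.int64(397), np.int64(279), np.int64(156)), '-')]
262 [((np.int64(436), np.int64(210), np.int64(70)), '-'), ((np.int64(416), np.int64(284), np.int64(151)), '-'), ((np.int64(409), np.int64(284), np.int64(152)), 'R'), ((np.int64(403), 
[... 1292 characters left out ...]
), ((np.int64(408), np.int64(281), np.int64(117)), 'R'), ((np.int64(402), np.int64(278), np.int64(115)), 'R'), ((np.int64(395), np.int64(277), np.int64(115)), 'R')]
274 [((np.int64(430), np.int64(248), np.int64(70)), '-'), ((np.int64(424), np.int64(182), np.int64(0)), '-'), ((np.int64(417), np.int64(180), np.int64(0)), '-'), ((np.int64(401), np.int64(280), np.int64(111)), 'R'), ((np.int64(402), np.int64(179), np.int64(1)), '-')]
276 [((np.int64(429), np.int64(253), np.int64(68)), '-'), ((np.int64(423), np.int64(189), np.int64(0)), '-'), ((np.int64(416), np.int64(187), np.int64(0)), '-'), ((np.int64(409), np.int64(184), np.int64(-1)), '-'), ((np.int64(401), np.int64(179), np.int64(-5)), '-')]
```

Call:
{"op": "play_rows", "data": {"rows": [[[0,0,0],[0,0,-5],1],[[0,0,0],[0,0,-10],1],[[0,0,0],[5,0,-10],1],[[0,0,0],[10,0,0],1],[[0,0,0],[10,0,0],1],[[0,0,0],[10,0,0],1],[[0,0,0],[5,0,0],1],[[0,0,0],[0,0,0],1],[[0,0,0],[0,0,0],1]]}}

```text
t: 18.17
tcp_pos: [0.4075, 0.3141, 0.1317]
tool_rot: [0.664, 0.748, -0.001, -0.0]
force: [-0.6, -0.1, 0.4]
finger_gap: 0.003
gripper_force: 0.0
```

```bash
cat >> h.py <<'E'
def tip():
    s=sense();im,d=snapshot("side");X=cloud("side",d,get_calibration("side"));p=s["tcp_pos"]
    m=(abs(X[...,0]-p[0])<.02)&(abs(X[...,1]-p[1])<.02)&(X[...,2]>p[2]-.03)&(X[...,2]<p[2]+.06)&(im[...,0]<im[...,1]*1.4)
    z=X[m][:,2];print("tcp",p.round(4),"tip z pts",np.sort(z)[:12].round(3),"n",m.sum(),"x",np.percentile(X[m][:,0],[3,97]),"y",np.percentile(X[m][:,1],[3,97]))
E
python3 -c "
from h import *
tip();ang()"
```

```text
tcp [0.4075 0.3141 0.1317] tip z pts [0.151 0.154 0.155 0.156 0.156 0.157 0.157 0.158 0.158 0.159 0.159 0.159] n 132 x [0.39478369 0.4162958 ] y [0.30896405 0.32616834]
top 203 angle 174.2 rmax 0.1
side 196 angle 170.8 rmax 0.089
t 18.2167 pivot in tool [-58.8  68.5  -0. ] tool theta 186.81396958736877 tcp [0.4075 0.3138 0.1317] F tool [ 0.1 -0.4 -0.1]
```

```bash
sed -i 's/&(im\[...,0\]<im\[...,1\]\*1.4)//' h.py; python3 - <<'E'
from h import *
tip()
im,d=snapshot("side");save("c7.png",cv2.resize(im[215:290,215:315],(800,600),interpolation=cv2.INTER_CUBIC))
E
```

```text
tcp [0.4078 0.3135 0.1319] tip z pts [0.153 0.153 0.153 0.154 0.155 0.155 0.155 0.156 0.157 0.157 0.157 0.157] n 164 x [0.39303168 0.418108  ] y [0.30924363 0.32615962]
```

View pics/c7.png

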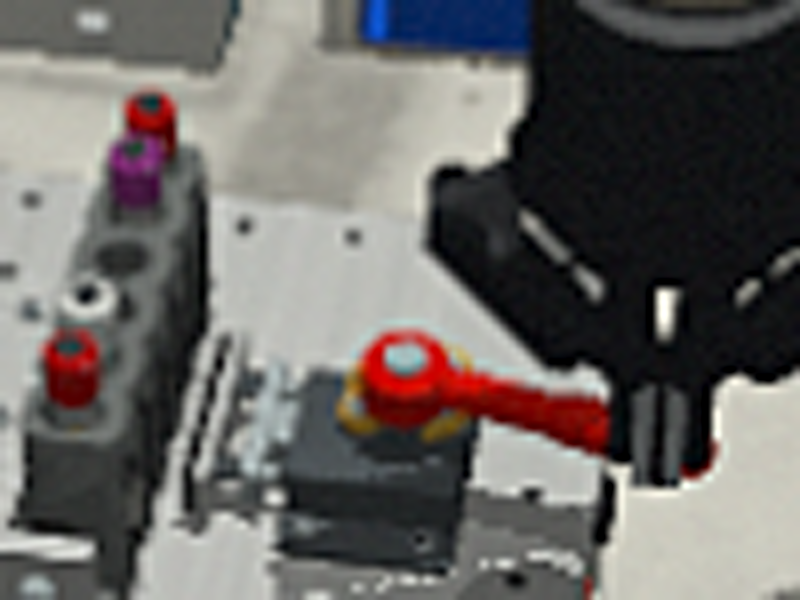

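Call:
{"op": "play_rows", "data": {"rows": [[[0,0,5.5],[0,0,0],1],[[0,0,5.5],[0,0,0],1],[[0,0,5.5],[0,0,0],1],[[0,0,0],[0,0,0],1],[[0,0,0],[0,0,0],1]]}}

```text
t: 18.83
tcp_pos: [0.4081, 0.3135, 0.1322]
tool_rot: [0.764, 0.645, -0.0, 0.0]
force: [0.4, 0.1, 0.8]
finger_gap: 0.002
gripper_force: 0.0
```

```bash
python3 -c "
from h import *
go(.4206,.3045,80.3)"
```

```text
t 18.83 tcp [0.4081 0.3135 0.1322] toolx yaw 80.38 tilt 0.0 gap 0.002 F [0.43 0.1  0.81] gf 0.0
 need tool shift mm [-6.8 13.8  0. ]  rz 0.08
```

Shift in, down 48 mm to TCP z≈0.084, and approach to 20 mm from the bar axis.

Call:
{"op": "play_rows", "data": {"rows": [[[0,0,0],[-3,7,5],1],[[0,0,0],[-4,7,12],1],[[0,0,0],[0,0,14],1],[[0,0,0],[0,0,12],1],[[0,0,0],[0,0,5],1],[[0,0,0],[0,0,0],1],[[0,0,0],[-4,0,0],1],[[0,0,0],[-3,0,0],1],[[0,0,0],[-2,0,0],1],[[0,0,0],[-1,0,0],1],[[0,0,0],[0,0,0],1]]}}

```text
t: 19.75
tcp_pos: [0.4191, 0.2945, 0.0847]
tool_rot: [0.765, 0.644, 0.0, 0.0]
force: [-0.0, 0.4, -0.2]
finger_gap: 0.006
gripper_force: 0.0
```

```bash
python3 -c "
from h import *
tip();ang()"
```

```text
tcp [0.4191 0.2945 0.0847] tip z pts [0.064 0.064 0.065 0.066 0.066 0.066 0.066 0.067 0.067 0.067 0.067 0.067] n 233 x [0.40383116 0.43796661] y [0.27636413 0.31184259]
top 202 angle 174.0 rmax 0.1
side 132 angle 165.8 rmax 0.086
t 19.8 pivot in tool [-19.9  67.7   0. ] tool theta 170.26061889471185 tcp [0.4192 0.2946 0.0847] F tool [-0.1 -1.2  0.3]
```

Now sweep 13.5° with the arc and check the bar follows.

Call:
{"op": "play_rows", "data": {"rows": [[[0,0,-1.5],[-1.8,-0.4,0],1],[[0,0,-3],[-3.6,-0.9,0],1],[[0,0,-3],[-3.6,-0.9,0],1],[[0,0,-3],[-3.6,-0.9,0],1],[[0,0,-3],[-3.6,-0.9,0],1],[[0,0,0],[0,0,0],1]]}}

```text
t: 20.4
tcp_pos: [0.4134, 0.2786, 0.0843]
tool_rot: [0.683, 0.73, -0.0, -0.0]
force: [-0.2, 1.1, 0.3]
finger_gap: 0.006
gripper_force: 0.0
```

```bash
python3 -c "
from h import *
ang()"
```

```text
top 192 angle 184.4 rmax 0.1
side 179 angle 178.7 rmax 0.089
t 20.4 pivot in tool [-19.6  67.9  -0. ] tool theta 183.8082816475678 tcp [0.4134 0.2786 0.0843] F tool [ 1.1 -0.2 -0.3]
```

Call:
{"op": "play_rows", "data": {"rows": [[[0,0,-2.5],[-3,-0.8,0],1],[[0,0,-2.5],[-3,-0.8,0],1],[[0,0,-2.5],[-3,-0.8,0],1],[[0,0,-2.5],[-3,-0.8,0],1],[[0,0,-2.5],[-3,-0.8,0],1],[[0,0,-2.5],[-3,-0.8,0],1],[[0,0,-2.5],[-3,-0.8,0],1],[[0,0,-2.5],[-3,-0.8,0],1],[[0,0,-2.5],[-3,-0.8,0],1],[[0,0,-2.5],[-3,-0.8,0],1],[[0,0,-2.5],[-3,-0.8,0],1],[[0,0,0],[0,0,0],1]]}}

```text
t: 21.5
tcp_pos: [0.4145, 0.2449, 0.0842]
tool_rot: [0.491, 0.871, -0.0, -0.0]
force: [0.5, -1.2, 0.8]
finger_gap: -0.002
gripper_force: 0.0
```

```bash
python3 -c "
from h import *
ang()"
```

```text
top 201 angle 211.2 rmax 0.097
side 178 angle 208.5 rmax 0.058
t 21.5 pivot in tool [-19.4  67.7  -0. ] tool theta 211.2392728232116 tcp [0.4145 0.2449 0.0842] F tool [-1.3 -0.2 -0.8]
```

Call:
{"op": "play_rows", "data": {"rows": [[[0,0,-2.5],[-3,-0.8,0],1],[[0,0,-2.5],[-3,-0.8,0],1],[[0,0,-2.5],[-3,-0.8,0],1],[[0,0,-2.5],[-3,-0.8,0],1],[[0,0,-2.5],[-3,-0.8,0],1],[[0,0,-2.5],[-3,-0.8,0],1]]}}

```text
t: 22.1
tcp_pos: [0.4212, 0.228, 0.0842]
tool_rot: [0.372, 0.928, -0.0, -0.0]
force: [-0.4, 0.8, 0.5]
finger_gap: -0.002
gripper_force: 0.4
```

Call:
{"op": "play_rows", "data": {"rows": [[[0,0,-2],[-2.4,-0.6,0],1],[[0,0,-2],[-2.4,-0.6,0],1],[[0,0,-2],[-2.4,-0.6,0],1],[[0,0,0],[0,0,0],1]]}}

```text
t: 22.43
tcp_pos: [0.4259, 0.2217, 0.0842]
tool_rot: [0.324, 0.946, -0.0, -0.0]
force: [-0.7, -0.3, 0.7]
finger_gap: 0.001
gripper_force: 0.1
```

Call:
{"op": "play_rows", "data": {"rows": [[[0,0,-2],[-2.4,-0.6,0],1],[[0,0,-2],[-2.4,-0.6,0],1],[[0,0,-2],[-2.4,-0.6,0],1],[[0,0,0],[0,0,0],1]]}}

```text
t: 22.77
tcp_pos: [0.4304, 0.2161, 0.0841]
tool_rot: [0.274, 0.962, -0.0, -0.0]
force: [-1.3, -0.4, 0.2]
finger_gap: -0.001
gripper_force: 0.3
```

```bash
python3 -c "
from h import *
ang()"
```

```text
top 54 angle 237.0 rmax 0.089
side 190 angle 237.0 rmax 0.064
t 22.7667 pivot in tool [-19.3  67.8  -0. ] tool theta 238.19560897803132 tcp [0.4304 0.2161 0.0841] F tool [ 0.9 -1.1 -0.2]
```

Call:
{"op": "play_rows", "data": {"rows": [[[0,0,-2],[-2.4,-0.6,0],1],[[0,0,-2],[-2.4,-0.6,0],1],[[0,0,0],[0,0,0],1]]}}

```text
t: 23.12
tcp_pos: [0.4327, 0.2129, 0.084]
tool_rot: [0.24, 0.971, -0.0, -0.001]
force: [-3.0, 2.7, 0.6]
finger_gap: 0.002
gripper_force: 2.0
```

Call:
{"op": "play_rows", "data": {"rows": [[[0,0,-2],[-2.4,-0.6,0],1],[[0,0,-2],[-2.4,-0.6,0],1],[[0,0,0],[0,0,0],1]]}}

```text
t: 23.37
tcp_pos: [0.4358, 0.2095, 0.0839]
tool_rot: [0.206, 0.978, -0.0, -0.002]
force: [-4.1, 2.2, 0.6]
finger_gap: 0.003
gripper_force: 2.3
```

Call:
{"op": "play_rows", "data": {"rows": [[[0,0,-2],[-2.4,-0.6,0],1],[[0,0,-2],[-2.4,-0.6,0],1],[[0,0,0],[0,0,0],1]]}}

```text
t: 23.62
tcp_pos: [0.4397, 0.2062, 0.0839]
tool_rot: [0.172, 0.985, -0.001, -0.002]
force: [-5.3, 1.5, 2.0]
finger_gap: -0.001
gripper_force: 2.3
```

Call:
{"op": "play_rows", "data": {"rows": [[[0,0,-2],[-2.4,-0.6,0],1],[[0,0,-2],[-2.4,-0.6,0],1],[[0,0,0],[0,0,0],1]]}}

```text
t: 23.87
tcp_pos: [0.444, 0.2031, 0.0839]
tool_rot: [0.137, 0.991, -0.001, -0.002]
force: [-4.6, -1.5, 0.5]
finger_gap: 0.001
gripper_force: 2.0
```

```bash
python3 -c "
from h import *
ang()"
```

```text
top 25 angle 252.4 rmax 0.091
side 185 angle 252.6 rmax 0.069
t 23.8667 pivot in tool [-20.6  68.6  -0.2] tool theta 254.20357915598046 tcp [0.444  0.2031 0.0839] F tool [ 4.1 -2.7 -0.5]
```

Call:
{"op": "play_rows", "data": {"rows": [[[0,0,-2],[-2.4,-0.6,0],1],[[0,0,-2],[-2.4,-0.6,0],1],[[0,0,0],[0,0,0],1]]}}

```text
t: 24.22
tcp_pos: [0.4499, 0.2009, 0.0841]
tool_rot: [0.103, 0.995, -0.0, -0.0]
force: [-3.8, -0.9, -0.1]
finger_gap: -0.001
gripper_force: 1.7
```

Call:
{"op": "play_rows", "data": {"rows": [[[0,0,-2],[-2.4,-0.6,0],1],[[0,0,-2],[-2.4,-0.6,0],1],[[0,0,0],[0,0,0],1]]}}

```text
t: 24.47
tcp_pos: [0.4558, 0.1992, 0.0843]
tool_rot: [0.068, 0.998, 0.0, 0.001]
force: [-0.9, -0.1, 0.3]
finger_gap: -0.001
gripper_force: 1.0
```

Call:
{"op": "play_rows", "data": {"rows": [[[0,0,-2],[-2.4,-0.6,0],1],[[0,0,0],[0,0,0],1]]}}

```text
t: 24.63
tcp_pos: [0.4586, 0.1985, 0.0844]
tool_rot: [0.051, 0.999, 0.0, 0.002]
force: [-1.1, -0.1, -0.8]
finger_gap: -0.001
gripper_force: 0.6
```

```bash
python3 -c "
from h import *
ang()"
```

```text
top 13 angle 265.8 rmax 0.09
side 170 angle 264.8 rmax 0.069
t 24.6333 pivot in tool [-17.1  67.1   0.1] tool theta 264.16868884088706 tcp [0.4586 0.1985 0.0844] F tool [ 1.1 -0.2  0.8]
```

Call:
{"op": "play_rows", "data": {"rows": [[[0,0,-1],[-1.2,-0.3,0],1],[[0,0,-1],[-1.2,-0.3,0],1],[[0,0,0],[0,0,0],1]]}}

```text
t: 24.98
tcp_pos: [0.4604, 0.1977, 0.0844]
tool_rot: [0.032, 0.999, 0.0, 0.001]
force: [-0.1, -0.3, -0.5]
finger_gap: -0.002
gripper_force: 0.1
```

```bash
python3 -c "
from h import *
ang()"
```

```text
top 9 angle 267.8 rmax 0.09
side 172 angle 266.9 rmax 0.071
t 24.9833 pivot in tool [-17.8  67.1   0.1] tool theta 266.2894206153666 tcp [0.4604 0.1977 0.0844] F tool [ 0.1 -0.3  0.5]
```

Call:
{"op": "play_rows", "data": {"rows": [[[0,0,-1],[-1.2,-0.3,0],1],[[0,0,-1],[-1.2,-0.3,0],1],[[0,0,0],[0,0,0],1]]}}

```text
t: 25.33
tcp_pos: [0.4625, 0.1968, 0.0843]
tool_rot: [0.015, 1.0, 0.0, 0.001]
force: [0.2, -0.4, -0.2]
finger_gap: 0.001
gripper_force: 0.0
```

```bash
python3 -c "
from h import *
ang()"
```

```text
top 7 angle 269.9 rmax 0.089
side 176 angle 268.6 rmax 0.074
t 25.3333 pivot in tool [-18.   67.3   0. ] tool theta 268.31820576240693 tcp [0.4625 0.1968 0.0843] F tool [-0.2 -0.4  0.2]
```

Call:
{"op": "play_rows", "data": {"rows": [[[0,0,-1],[-1.2,-0.3,0],1],[[0,0,-1],[-1.2,-0.3,0],1],[[0,0,0],[0,0,0],1]]}}

```text
t: 25.68
tcp_pos: [0.4647, 0.1961, 0.0842]
tool_rot: [-0.003, 1.0, 0.0, 0.0]
force: [0.2, -0.7, 0.6]
finger_gap: 0.002
gripper_force: 0.0
```

```bash
python3 - <<'E'
from h import *
im=ang();save("c8.png",cv2.resize(im[200:320,190:320],(650,600),interpolation=cv2.INTER_CUBIC))
E
```

```text
top 21 angle 275.5 rmax 0.09
side 197 angle 276.7 rmax 0.091
t 25.6833 pivot in tool [-18.2  67.3   0. ] tool theta 270.3246248660572 tcp [0.4647 0.1961 0.0842] F tool [-0.2 -0.7 -0.6]
```

View pics/c8.png

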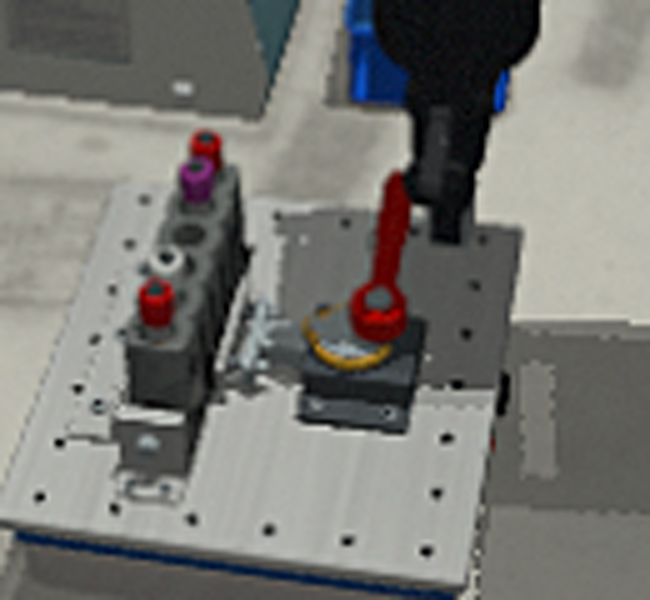

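Call:
{"op": "play_rows", "data": {"rows": [[[0,0,0],[4,0,0],1],[[0,0,0],[8,0,0],1],[[0,0,0],[8,0,0],1],[[0,0,0],[0,0,-10],1],[[0,0,0],[0,0,-20],1],[[0,0,0],[0,0,-30],1],[[0,0,0],[0,0,-30],1],[[0,0,0],[0,0,-20],1],[[0,0,0],[0,0,-10],1],[[0,0,0],[0,0,0],1],[[0,0,0],[0,0,0],1]]}}

```text
t: 26.7
tcp_pos: [0.4433, 0.1961, 0.2043]
tool_rot: [-0.002, 1.0, 0.0, 0.0]
force: [-0.6, 0.2, -0.3]
finger_gap: -0.0
gripper_force: 0.0
```

```bash
python3 - <<'E'
from h import *
im=ang()
im,d=snapshot("side");X=cloud("side",d,get_calibration("side"));hsv=cv2.cvtColor(im,cv2.COLOR_RGB2HSV)
h=np.array([.573,.267]);y=np.radians(2.4);A=np.array([[np.cos(y),np.sin(y)],[-np.sin(y),np.cos(y)]])
m=(X[...,2]>.125)&(X[...,2]<.17)&(abs(X[...,0]-.573)<.035)&(abs(X[...,1]-.265)<.1)
L=(X[...,:2]-h)@A.T*1000;print(np.percentile(L[m],[2,98],axis=0),cv2.minAreaRect((X[m][:,:2]*1000).astype(np.float32)),np.sort(X[m][:,2])[-5:])
E
```

```text
top 91 angle 275.9 rmax 0.09
side 212 angle 276.1 rmax 0.094
t 26.7 pivot in tool [-39.6  67.3   0. ] tool theta 270.28328632908904 tcp [0.4433 0.1961 0.2043] F tool [0.6 0.2 0.3]
[[-12.17201281 -54.44660667]
 [ 15.06278226  59.46964084]] ((574.8285522460938, 266.6633605957031), (30.055801391601562, 123.99285125732422), 2.4018702507019043) [0.16420679 0.16430113 0.16449414 0.16451332 0.16461087]
```

```bash
python3 -c "
from station import *
print(sign_off())"
```

```text
the job is handed in; nothing more can be done
None
```

The cassette is in the nest and was pushed against the end stop's nose with about 6 N. The cam handle snapped over and stayed there by itself, the arm is clear, and I handed the job in at about 27 s; no verdict was returned, and the jaw's clamping force can't be read from here.

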